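# Snap the pan lid shut round its rim

### The arm

A 6-joint arm with a two-finger parallel gripper is mounted at the origin on the work surface. World frame = base frame: x ahead of the robot, y to its left, z up, the work surface at z = 0. Lengths are in mm, angles in rad, forces in N, time in s.
With the tool pointing down it reaches from about 300 to 850 mm from the base axis. Payload 5.4 kg.
Tool frame: the origin (TCP) lies at the very end of the fingers, on their centre line; the grasp point (between the pads) lies 19 mm behind it (manip.tcp_to_grasp is the distance from the TCP to the grasp point, in mm); z points along the fingers, y is the direction in which the jaws open and shut (so a half turn about z gives the same grasp; the last joint's range is limited). The gripper opens to 85 mm and grips with 20 to 120 N. Pads are 22 mm wide; open, the fingers measure 114 mm over their backs; the gripper's body (76 mm by 85 mm) begins 54 mm behind the grasp point. The pads swing forward as they close: fully open they stand 13 mm farther back than shut.
Start: joints at [0.922, 0.158, 1.597, -0, 1.386, -0.21], TCP at [244.298, 520.504, 231.299] pointing down, gripper open.
Joint ranges: [-2.91, 2.91], [-0.94, 2.29], [0.18, 2.7], [-1.29, 4.43], [0.17, 2.64], [-3, 3]. Speed limits (rad/s): [2.57, 2.57, 3.14, 3.14, 3.14, 3.14].

### API

Orientations are given as a unit quaternion [x, y, z, w].
In Python, from station import manip gives the robot as it stands.
- The arm moves only by the tool send_rows, never from a script. Its argument "targets" is a list of rows, each a list of 5 numbers: the closure, from 0 (fully open) to 1 (shut), then the shift along the world's x, y, z in units of 0.08 m (1.0 is 0.08 m), then the turn about the world's z in units of 180 degrees (1.0 is 180 degrees). In form: [[claw, x, y, z, roll], ...]. A call has 1 to 20 rows; each row is the pose to reach, as a shift and turn from the pose commanded when the call began, turning the shorter way round; what a row does not reach only later rows make up. A row lasts 1/8 s, in which the tool goes at most 62.5 mm and 10.7 degrees, less where a joint would pass 70% of its speed; a pose out of reach is approached as far as the arm can. A call with a number of a shift or a turn outside -1 to 1 is refused whole. A call with a gripper value outside its range is refused whole. The fingers move at their own pace and stop on an object; "squeeze" is the grip in N (left out, the last holds). Time passes only in rows, so rows that repeat a pose let the fingers close. It gives the time, the measured TCP pose, the force and the opening at its end, in the units of the state.
- manip.get_state(): the state, without advancing time (a new reading comes with each control period).
- manip.capture(name): name is "scene" or "top"; returns a dict with "pixels" (480x640x3 uint8, blue, green, red), "fx", "fy", "cx", "cy" (pixels), "rvec" (rotation vector, rad) and "tvec" (3), from world to camera coordinates, as OpenCV has them. Camera axes: x right, y down, z forward; pixel columns grow to the right and rows downward; lengths in mm; the calibration is good to about 2 mm. A picture is of the moment at which its call begins. There is no depth.
- manip.hand_in(): hands the job in, once; it reports no verdict.
The state is a dict: "clock": time; "joint_pos": joint angles; "joint_velocities": joint speeds; "joint_torque": joint torques, N m; "eef_pos": TCP position; "tool_rot": TCP orientation; "wrist_force": force on the tool from outside, world axes, zero at the start; "wrist_torque": the same for the moment, N m; "width": finger opening in mm.
Only numpy, scipy, OpenCV 4.12 (cv2) and the standard library are available. Lean on these libraries where they do the work, as an engineer would, in place of code of your own. Each camera call takes 0.05 s, during which the arm holds its last target.

### The job

The steel pan on the chopping board has its plastic snap-fit lid laid on, but all four sides of the lid rim still stand proud. Press the sides down with a fingertip one after another until each one clicks down and stays, starting with the side that has the pull tab and working round clockwise as seen from above. Only press: leave the pan standing where it is without lifting or shoving it, and do not disturb the other things around it.

Things in the scene. Friction and masses are not known exactly. Their poses are not given: they have to be found in the camera images.
- pan: Steel food pan, loose, about 1.2 kg, on the board at any yaw, with a white plastic lid 200 (x) x 150 (y) mm. Origin: centre of its underside, z up. A pull tab 46 mm wide sticks out 32 mm at its -x side. The lid's sunk middle panel is 78 mm above the origin. Round it are four separate straight rim sides 24 mm wide: tops 92 mm above the origin now (proud by 8 mm), 84 mm when shut.
- tab_side_top (a point): Middle of the top face of the rim side 24 x 150 mm: the short side that carries the pull tab (pan -x side). It moves down with the side.
- tab_side (a joint): How far that rim side is pressed down: 0 = standing proud, 0.008 m = snapped shut. It springs back up if let go before about 4 mm; pushing takes about 8 N, then it snaps through, goes to its stop and stays down.
- second_side_top (a point): Middle of the top face of the rim side 148 x 24 mm: the long side next to it going clockwise seen from above (pan +y side). It moves down with the side.
- second_side (a joint): How far that rim side is pressed down: 0 = standing proud, 0.008 m = snapped shut. It springs back up if let go before about 4 mm; pushing takes about 8 N, then it snaps through, goes to its stop and stays down.
- third_side_top (a point): Middle of the top face of the rim side 24 x 150 mm: the short side opposite the tab (pan +x side). It moves down with the side.
- third_side (a joint): How far that rim side is pressed down: 0 = standing proud, 0.008 m = snapped shut. It springs back up if let go before about 4 mm; pushing takes about 8 N, then it snaps through, goes to its stop and stays down.
- fourth_side_top (a point): Middle of the top face of the rim side 148 x 24 mm: the remaining long side (pan -y side). It moves down with the side.
- fourth_side (a joint): How far that rim side is pressed down: 0 = standing proud, 0.008 m = snapped shut. It springs back up if let go before about 4 mm; pushing takes about 8 N, then it snaps through, goes to its stop and stays down.
- jar: Amber jar with steel cap, 64 mm across, 85 mm tall; a bystander. Origin: centre of its underside.
- shaker: Steel seasoning shaker, 54 mm across, 90 mm tall; a bystander. Origin: centre of its underside.
- cup: White ceramic cup, 68 mm across, 75 mm tall; a bystander. Origin: centre of its underside.
- tub: Small white round tub with black cap, 68 mm across, 53 mm tall; a bystander. Origin: centre of its underside.
- bowl: Steel bowl, 130 mm across, 50 mm tall, beside the board; a bystander. Origin: centre of its underside.
- potlid: Flat dark steel lid 150 x 110 mm with a black knob, 31 mm tall, lying beside the board; a bystander. Origin: centre of its underside.
- spoon: Steel spoon lying on the counter along the far edge of the board; a bystander. Origin: under the middle of its length.
- board: Wooden chopping board 320 (x) x 520 (y) x 12 mm, fixed to the counter; origin: centre of its underside.

How it is judged (in metres and radians):
On the way, in this order (a step that is already met when the one before it is completed fails the run):
1. The tab side is snapped shut first (value of joint tab_side above 0.0065 m), for 0.2 s.
2. The next side clockwise is snapped shut (value of joint second_side above 0.0065 m), for 0.2 s.
3. The side opposite the tab is snapped shut (value of joint third_side above 0.0065 m), for 0.2 s.
4. The last side is snapped shut (value of joint fourth_side above 0.0065 m), for 0.2 s.
At the end, for the whole second after the job is handed in: All four rim sides are down by more than 6.5 of 8 mm, the pan stands level (within 0.05 rad), at rest, within 40 mm of where it was, and every bystander is within 30 mm of where it was (value of joint each of tab_side, second_side, third_side, fourth_side above 0.0065 m and angle between pan's own z axis and vertical below 0.05 rad and distance of pan from where it was at the start of the episode below 0.04 m and linear speed of pan below 0.02 m/s and distance of each of jar, shaker, cup, tub, bowl, potlid, spoon from where it was at the start of the episode below 0.03 m); the robot touches nothing.
It fails at once if the pan is lifted off the board (more than 12 mm) or tipped (more than 0.2 rad) (height (world z) of pan above 0.024 m or angle between pan's own z axis and vertical above 0.2 rad).
It fails at once if the pan is shoved more than 40 mm (distance of pan from where it was at the start of the episode above 0.04 m).
It fails at once if a bystander is moved more than 30 mm (distance of any of jar, shaker, cup, tub, bowl, potlid, spoon from where it was at the start of the episode above 0.03 m).
It also fails if it takes over 51 s, if anything falls off the work surface, if the arm or the gripper's body presses on something with over 40 N, if the wrist force passes 120 N, or if a joint passes its speed limit or range.

## Working session

There is one attempt and no reset: what is moved stays moved. The work goes in short steps, Python scripts to look and compute and a tool call to move; the robot and the scene stay as the last step left them, time stands still between calls to the robot, and variables do not carry over. Pictures are saved under pics/ and viewed, and the job is handed in when it is done.

Besides the shell and the picture viewer there is one more tool, called after "Emit:" as a command line: name --pt "numbers of a row" for each row, then --argument value for the rest. send_rows: Moves the arm, as the interface text tells. Shifts and turns lie within -1 to 1; 1 stands for 0.08 m of shift or 180 degrees of turn. Its arguments: {"type":"object","properties":{"targets":{"type":"array"},"squeeze":{"type":"number"}},"required":["targets"]}

```bash
mkdir -p pics; cat > h.py <<'E'
import cv2,numpy as np
from station import manip
def cap(n):
    c=manip.capture(n);K=np.array([[c['fx'],0,c['cx']],[0,c['fy'],c['cy']],[0,0,1.]]);R=cv2.Rodrigues(np.array(c['rvec'],float))[0];t=np.array(c['tvec'],float).ravel()
    np.savez('cal_'+n+'.npz',K=K,R=R,t=t);return c['pixels'],K,R,t
def cal(n):
    d=np.load('cal_'+n+'.npz');return d['K'],d['R'],d['t']
def ray(n,u,v,z):
    K,R,t=cal(n);d=R.T@np.linalg.solve(K,[u,v,1.]);o=-R.T@t;return o+d*(z-o[2])/d[2]
def proj(n,p):
    K,R,t=cal(n);q=K@(R@np.array(p,float)+t);return q[:2]/q[2]
E
python3 - <<'E'
from h import *
for n in('scene','top'):
    p,K,R,t=cap(n);cv2.imwrite(f'pics/{n}0.png',p);print(n,K[0,0],-R.T@t)
print(manip.get_state())
E
```

```text
scene 615.886115773875 [1274.47533565  987.70542833 1089.96403065]
top 520.0077327196385 [ 350.26050607   25.570127   1164.8964739 ]
{'clock': 0.1, 'joint_pos': array([ 9.21883079e-01,  1.59007051e-01,  1.59812761e+00,  1.27677666e-05,
        1.38618370e+00, -2.10086188e-01]), 'joint_velocities': array([-0.00053805, -0.00055467, -0.00269474,  0.00018391,  0.00020775,
        0.00047941]), 'joint_torque': array([ 9.09509727e-04, -3.96985137e+01, -3.32340288e+01, -2.36186070e-04,
        4.16145383e-03, -2.50328287e-05]), 'eef_pos': array([243.97658586, 520.07134696, 230.39287023]), 'tool_rot': array([ 2.17658319e-01,  9.76024647e-01, -7.81871130e-04, -3.65010415e-04]), 'wrist_force': array([-0.50509103, -0.29426983, -0.41699616]), 'wrist_torque': array([-0.04651755, -0.03734126,  0.05360323]), 'width': 85.47652439321274}
```

View pics/top0.png

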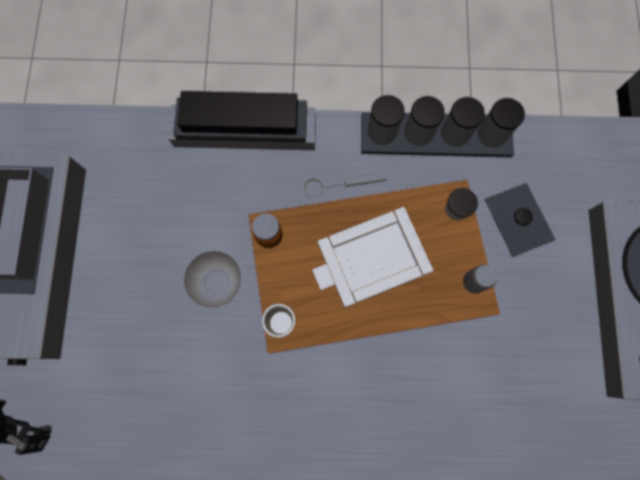

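View pics/scene0.png

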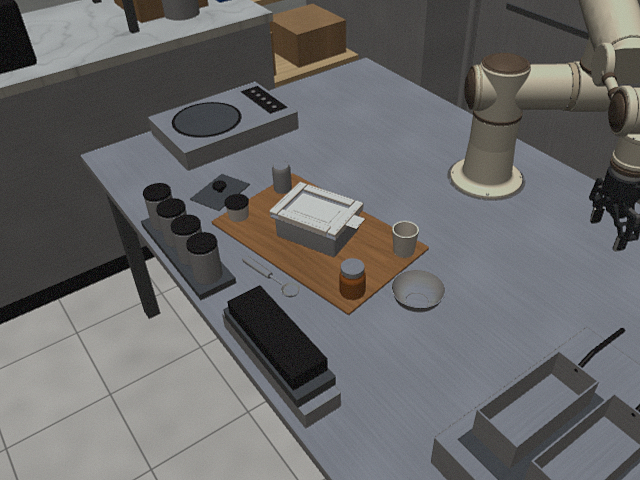

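```bash
python3 - <<'E'
from h import *
p=cv2.imread('pics/top0.png');c=cv2.resize(p[195:315,300:450],None,fx=5,fy=5,interpolation=cv2.INTER_CUBIC);cv2.imwrite('pics/topc.png',c)
p=cv2.imread('pics/scene0.png');c=cv2.resize(p[170:265,260:380],None,fx=6,fy=6,interpolation=cv2.INTER_CUBIC);cv2.imwrite('pics/scenec.png',c)
E
```

```text
(no output)
```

View pics/topc.png

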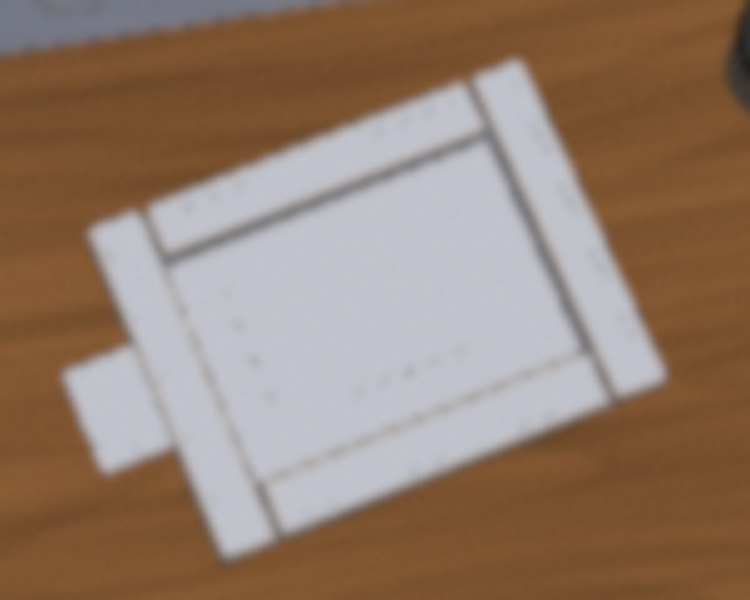

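View pics/scenec.png

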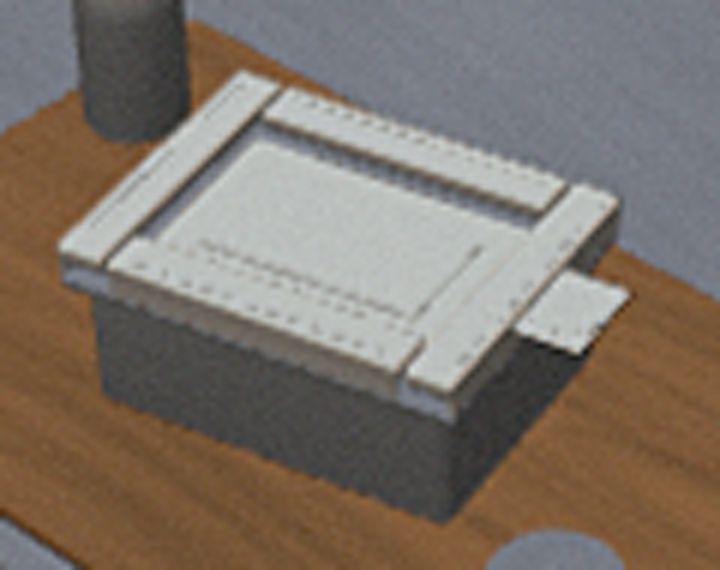

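The lid corners in the top crop are at (87,230), (523,58), (667,380) and (226,560), and the tab is on the left at about (118,410). Clockwise order is therefore left, far long side, right, near long side.

```bash
python3 - <<'E'
from h import *
f=lambda x,y,s,o:((x+.5)/s-.5+o[0],(y+.5)/s-.5+o[1])
P=np.array([ray('top',*f(x,y,5,(300,195)),104) for x,y in[(87,230),(523,58),(667,380),(226,560)]])
print(P.round(1)); print([np.linalg.norm(P[i]-P[(i+1)%4]).round(1) for i in range(4)])
Q=np.array([ray('scene',*f(x,y,6,(260,170)),104) for x,y in[(443,388),(60,247),(240,70),(620,197)]])
print(Q.round(1),Q.mean(0)); print([np.linalg.norm(Q[i]-Q[(i+1)%4]).round(1) for i in range(4)])
for M in (P,Q):
    c=M.mean(0);ex=(M[1]+M[2]-M[0]-M[3])[:2];ey=(M[0]+M[1]-M[2]-M[3])[:2]
    print(c,ex/np.linalg.norm(ex),ey/np.linalg.norm(ey),np.degrees(np.arctan2(ex[1],ex[0])))
    ex/=np.linalg.norm(ex);ey=np.array([-ex[1],ex[0]])
    for n,o in zip('1234',(-88*ex,63*ey,88*ex,-63*ey)):print(n,(c[:2]+o).round(1))
for n,u,v,z in[('jar',266,226,85),('shaker',485,275,90),('cup',280,319,75),('tub',462,204,53)]:print(n,ray('top',u,v,z).round())
E
```

```text
[[ 594.1   37.   104. ]
 [ 673.8 -146.4  104. ]
 [ 536.6 -204.2  104. ]
 [ 457.9  -23.1  104. ]]
[np.float64(200.0), np.float64(148.9), np.float64(197.5), np.float64(148.9)]
[[ 596.8   36.5  104. ]
 [ 672.7 -141.3  104. ]
 [ 536.6 -203.5  104. ]
 [ 458.1  -21.   104. ]] [566.04641792 -82.31781248 104.        ]
[np.float64(193.3), np.float64(149.6), np.float64(198.7), np.float64(150.2)]
[565.57626137 -84.17970968 104.        ] [ 0.39857755 -0.91713463] [0.91819574 0.39612698] -66.51071571350461
1 [530.5  -3.5]
2 [623.4 -59.1]
3 [ 600.7 -164.9]
4 [ 507.8 -109.3]
[566.04641792 -82.31781248 104.        ] [ 0.39385143 -0.91917411] [0.91693285 0.39904155] -66.80564025209313
1 [531.4  -1.4]
2 [624.  -57.5]
3 [ 600.7 -163.2]
4 [ 508.1 -107.1]
jar [628. 147.  85.]
shaker [ 532. -316.   90.]
cup [432. 110.  75.]
tub [ 698. -284.   53.]
```

Emit:
send_rows --pt "1 0.13 -0.25 0 0" --pt "1 0.26 -0.5 0 0" --pt "1 0.4 -0.75 0 0" --pt "1 0.512 -0.934 0 0" --squeeze 40

```text
clock: 0.6
eef_pos: [285.4, 444.9, 230.9]
tool_rot: [0.218, 0.976, -0.0, -0.0]
wrist_force: [0.0, -1.2, 0.8]
width: 12.5
```

Emit:
send_rows --pt "1 0.13 -0.25 0 0" --pt "1 0.26 -0.5 0 0" --pt "1 0.4 -0.75 0 0" --pt "1 0.512 -0.934 0 0"

```text
clock: 1.1
eef_pos: [326.6, 370.2, 231.1]
tool_rot: [0.218, 0.976, -0.0, -0.0]
wrist_force: [0.1, 0.8, -0.4]
width: -0.1
```

Emit:
send_rows --pt "1 0.13 -0.25 0 0" --pt "1 0.26 -0.5 0 0" --pt "1 0.4 -0.75 0 0" --pt "1 0.512 -0.934 0 0"

```text
clock: 1.6
eef_pos: [367.6, 295.5, 231.3]
tool_rot: [0.218, 0.976, 0.0, -0.0]
wrist_force: [0.6, 0.6, 0.1]
width: 0.0
```

Emit:
send_rows --pt "1 0.13 -0.25 0 0" --pt "1 0.26 -0.5 0 0" --pt "1 0.4 -0.75 0 0" --pt "1 0.512 -0.934 0 0"

```text
clock: 2.1
eef_pos: [408.6, 220.8, 231.3]
tool_rot: [0.218, 0.976, 0.0, -0.0]
wrist_force: [-0.8, 1.0, -0.1]
width: -0.1
```

Emit:
send_rows --pt "1 0.13 -0.25 0 0" --pt "1 0.26 -0.5 0 0" --pt "1 0.4 -0.75 0 0" --pt "1 0.512 -0.934 0 0"

```text
clock: 2.6
eef_pos: [449.6, 146.1, 231.3]
tool_rot: [0.218, 0.976, 0.0, -0.0]
wrist_force: [0.4, -0.0, 0.2]
width: -0.1
```

Emit:
send_rows --pt "1 0.13 -0.25 0 0" --pt "1 0.26 -0.5 0 0" --pt "1 0.4 -0.75 0 0" --pt "1 0.512 -0.934 0 0"

```text
clock: 3.1
eef_pos: [490.6, 71.4, 231.2]
tool_rot: [0.218, 0.976, 0.0, -0.0]
wrist_force: [-0.7, -0.1, 0.1]
width: -0.1
```

Emit:
send_rows --pt "1 0.13 -0.25 0 0" --pt "1 0.26 -0.5 0 0" --pt "1 0.4 -0.75 0 0" --pt "1 0.512 -0.934 0 0" --pt "1 0.512 -0.934 0 0"

```text
clock: 3.72
eef_pos: [531.5, -3.5, 231.2]
tool_rot: [0.218, 0.976, 0.0, -0.0]
wrist_force: [-1.1, 0.4, 0.4]
width: 0.5
```

Emit:
send_rows --pt "1 0 0 -0.3 0" --pt "1 0 0 -0.6 0" --pt "1 0 0 -0.9 0" --pt "1 0 0 -1 0"

```text
clock: 4.22
eef_pos: [529.7, -1.7, 149.7]
tool_rot: [0.217, 0.976, 0.0, -0.002]
wrist_force: [-1.0, 0.6, 1.3]
width: -0.0
```

Emit:
send_rows --pt "1 0 0 -0.25 0" --pt "1 0 0 -0.45 0" --pt "1 0 0 -0.5 0" --pt "1 0 0 -0.5 0"

```text
clock: 4.72
eef_pos: [531.2, -2.5, 111.6]
tool_rot: [0.218, 0.976, 0.0, 0.0]
wrist_force: [0.5, -1.2, 0.1]
width: -0.1
```

```bash
python3 - <<'E'
from h import *
out=[]
p,*_=cap('top');out.append(cv2.resize(p[195:315,300:450],None,fx=4,fy=4))
p,*_=cap('scene');out.append(cv2.resize(p[160:280,250:400],None,fx=4,fy=4))
cv2.imwrite('pics/a1.png',cv2.resize(np.hstack(out),(800,320)))
print(proj('top',(531,-2.5,104)),manip.get_state()['eef_pos'])
E
```

```text
[335.32581435 270.82110371] [531.6388342   -2.63894886 112.12866439]
```

View pics/a1.png

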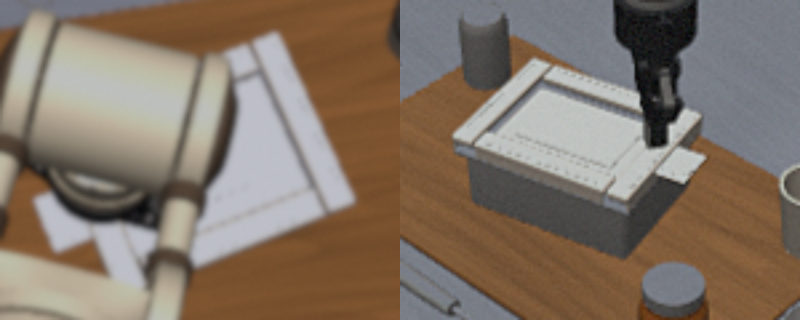

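The scene view (right half) shows the fingertip just above the tab side's middle, at about (655,145). I'll press it slowly.

Emit:
send_rows --pt "1 0 0 -0.05 0" --pt "1 0 0 -0.1 0" --pt "1 0 0 -0.12 0" --pt "1 0 0 -0.14 0" --pt "1 0 0 -0.14 0"

```text
clock: 5.45
eef_pos: [530.6, -2.5, 99.6]
tool_rot: [0.218, 0.976, 0.0, -0.0]
wrist_force: [0.1, 0.4, 0.4]
width: -0.2
```

Emit:
send_rows --pt "1 0 0 -0.02 0" --pt "1 0 0 -0.04 0" --pt "1 0 0 -0.05 0" --pt "1 0 0 -0.05 0"

```text
clock: 5.95
eef_pos: [531.0, -2.6, 96.1]
tool_rot: [0.218, 0.976, -0.0, 0.0]
wrist_force: [-0.3, -0.3, 0.0]
width: 0.0
```

Emit:
send_rows --pt "1 0 0 -0.02 0" --pt "1 0 0 -0.02 0"

```text
clock: 6.2
eef_pos: [531.1, -2.5, 95.9]
tool_rot: [0.218, 0.976, -0.0, -0.0]
wrist_force: [-6.8, 1.2, 10.7]
width: 0.2
```

Emit:
send_rows --pt "1 0 0 0.2 0" --pt "1 0 0 0.4 0" --pt "1 0 0 0.4 0"

```text
clock: 6.58
eef_pos: [532.6, -2.9, 128.7]
tool_rot: [0.218, 0.976, -0.0, 0.002]
wrist_force: [0.1, -0.9, -0.8]
width: 0.1
```

```bash
cat > v.py <<'E'
from h import *
import sys
p,*_=cap('scene');cv2.imwrite(sys.argv[1],cv2.resize(p[170:265,260:380],None,fx=6,fy=6,interpolation=cv2.INTER_CUBIC))
E
python3 v.py pics/a2.png
```

```text
(no output)
```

View pics/a2.png

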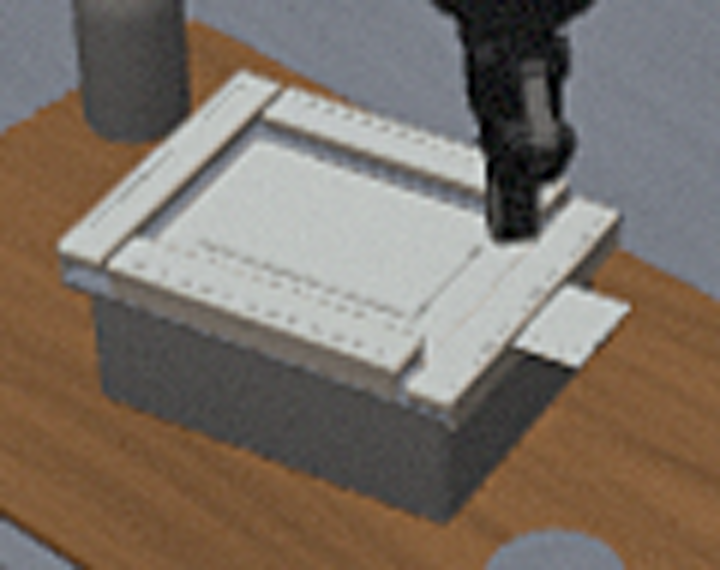

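The tab side's near end now sits lower, at about (440,400) against (440,388) before. It stopped firmly at 95.9 mm with 10.7 N, and the pan hasn't moved. Next is the far long side.

Emit:
send_rows --pt "1 0.29 -0.175 0 0" --pt "1 0.58 -0.349 0 0"

```text
clock: 6.88
eef_pos: [577.5, -30.6, 125.9]
tool_rot: [0.217, 0.976, 0.0, -0.0]
wrist_force: [0.1, 0.1, -0.8]
width: 0.3
```

Emit:
send_rows --pt "1 0.29 -0.175 0 0" --pt "1 0.58 -0.349 0 0" --pt "1 0.58 -0.349 0 0" --pt "1 0.58 -0.349 -0.15 0" --pt "1 0.58 -0.349 -0.2 0" --pt "1 0.58 -0.349 -0.2 0"

```text
clock: 7.62
eef_pos: [622.8, -57.7, 109.6]
tool_rot: [0.217, 0.976, 0.0, -0.001]
wrist_force: [-0.1, 0.6, 0.6]
width: -0.1
```

```bash
python3 v.py pics/a3.png
```

```text
(no output)
```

View pics/a3.png

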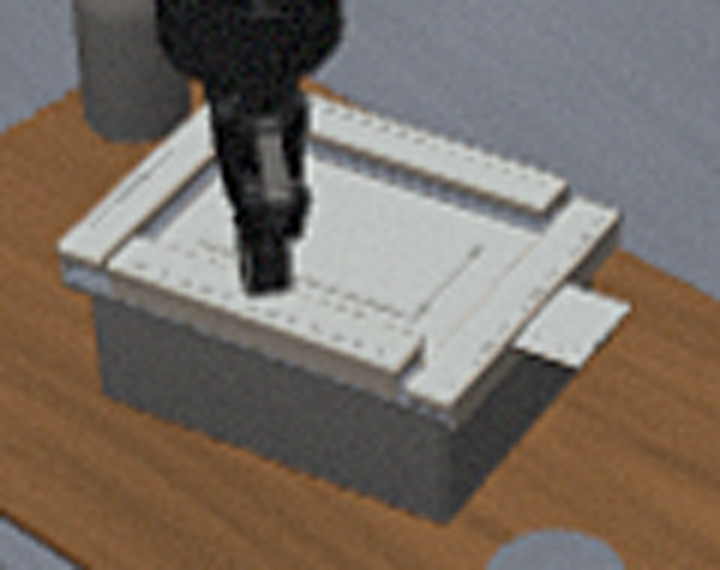

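The tip, at about (268,290), hovers over the second side's middle, and the tab side is still down. The commanded z is 110.5, so I'll press to 94.9.

Emit:
send_rows --pt "1 0 0 -0.05 0" --pt "1 0 0 -0.1 0" --pt "1 0 0 -0.13 0" --pt "1 0 0 -0.155 0" --pt "1 0 0 -0.175 0" --pt "1 0 0 -0.195 0" --pt "1 0 0 -0.195 0"

```text
clock: 8.55
eef_pos: [623.6, -58.4, 96.0]
tool_rot: [0.218, 0.976, -0.0, -0.0]
wrist_force: [-4.6, 1.5, 6.9]
width: 0.2
```

Emit:
send_rows --pt "1 0 0 0.2 0" --pt "1 0 0 0.4 0" --pt "1 0 0 0.4 0"

```text
clock: 8.93
eef_pos: [625.5, -58.8, 129.5]
tool_rot: [0.218, 0.976, -0.0, 0.002]
wrist_force: [0.2, -0.2, 0.1]
width: 0.1
```

```bash
python3 v.py pics/a4.png
```

```text
(no output)
```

View pics/a4.png

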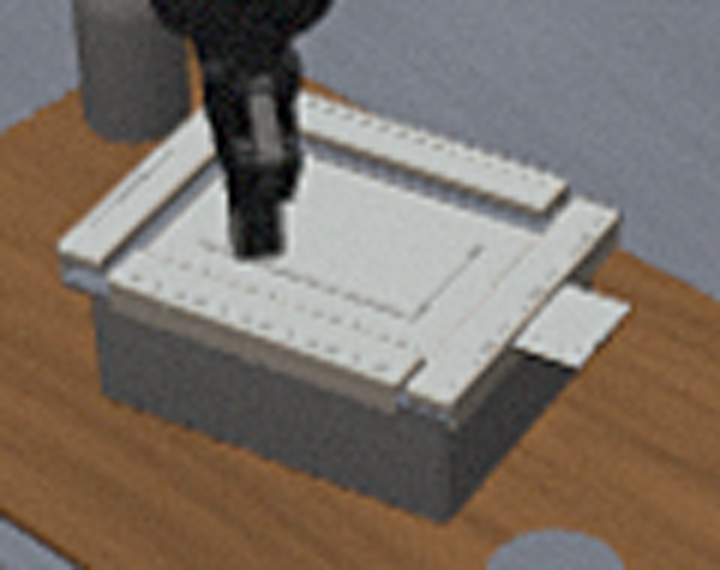

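The second side is down, its near edge now at about (395,385), level with the tab side. The third side (opposite the tab) is next.

Emit:
send_rows --pt "1 -0.07 -0.33 0 0" --pt "1 -0.144 -0.66 0 0"

```text
clock: 9.22
eef_pos: [611.8, -111.4, 126.2]
tool_rot: [0.217, 0.976, 0.0, -0.001]
wrist_force: [1.6, -1.4, -0.2]
width: 0.0
```

Emit:
send_rows --pt "1 -0.07 -0.33 0 0" --pt "1 -0.144 -0.66 0 0" --pt "1 -0.144 -0.66 0 0" --pt "1 -0.144 -0.66 -0.15 0" --pt "1 -0.144 -0.66 -0.2 0" --pt "1 -0.144 -0.66 -0.2 0"

```text
clock: 9.98
eef_pos: [600.3, -162.9, 109.9]
tool_rot: [0.217, 0.976, 0.0, -0.001]
wrist_force: [0.9, 0.3, 0.8]
width: 0.4
```

```bash
python3 v.py pics/a5.png
```

```text
(no output)
```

View pics/a5.png

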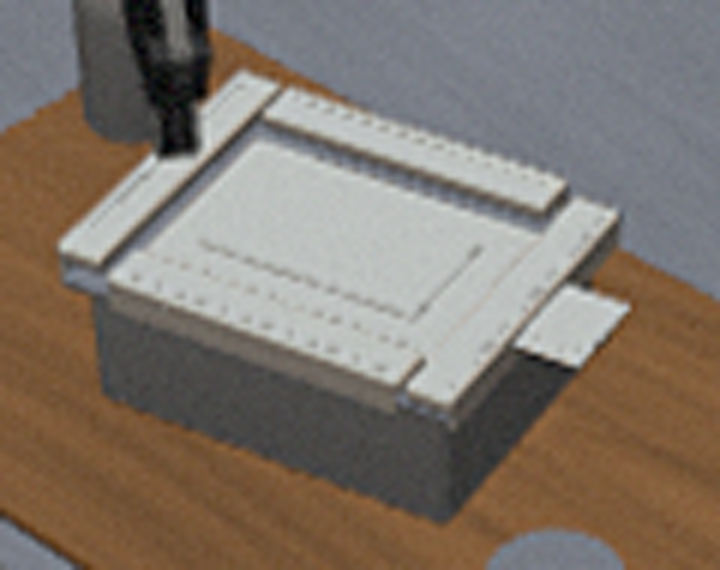

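The tip, at about (178,152), is over the third side's middle and the first two sides are down. Commanded z is 110.9.

Emit:
send_rows --pt "1 0 0 -0.05 0" --pt "1 0 0 -0.1 0" --pt "1 0 0 -0.13 0" --pt "1 0 0 -0.155 0" --pt "1 0 0 -0.18 0" --pt "1 0 0 -0.2 0" --pt "1 0 0 -0.2 0"

```text
clock: 10.9
eef_pos: [600.6, -164.0, 96.0]
tool_rot: [0.218, 0.976, -0.0, -0.0]
wrist_force: [-4.0, 1.7, 7.9]
width: -0.1
```

Emit:
send_rows --pt "1 0 0 0.2 0" --pt "1 0 0 0.4 0" --pt "1 0 0 0.4 0"

```text
clock: 11.28
eef_pos: [602.3, -164.7, 129.5]
tool_rot: [0.218, 0.976, -0.001, 0.002]
wrist_force: [0.3, -0.0, 0.3]
width: -0.3
```

```bash
python3 v.py pics/a6.png
```

```text
(no output)
```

View pics/a6.png

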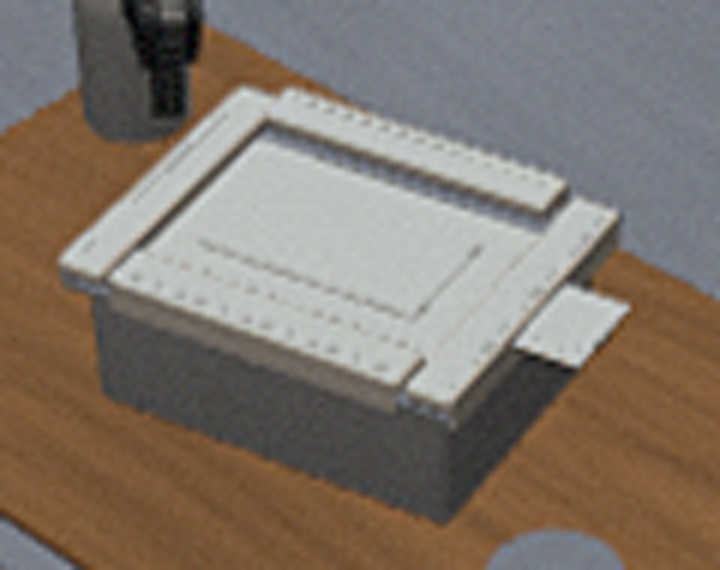

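The third side is down, its far corner now at about (245,88) where it was (240,70). Last is the near long side.

Emit:
send_rows --pt "1 -0.29 0.174 0 0" --pt "1 -0.58 0.348 0 0"

```text
clock: 11.58
eef_pos: [553.4, -135.7, 126.1]
tool_rot: [0.218, 0.976, 0.0, -0.001]
wrist_force: [-0.2, -0.2, 0.3]
width: -0.1
```

Emit:
send_rows --pt "1 -0.29 0.174 0 0" --pt "1 -0.58 0.348 0 0" --pt "1 -0.58 0.348 0 0" --pt "1 -0.58 0.348 -0.15 0" --pt "1 -0.58 0.348 -0.2 0" --pt "1 -0.58 0.348 -0.2 0"

```text
clock: 12.32
eef_pos: [507.9, -108.5, 110.0]
tool_rot: [0.218, 0.976, 0.0, -0.001]
wrist_force: [-0.3, 0.2, -0.6]
width: 0.0
```

```bash
python3 v.py pics/a7.png
```

```text
(no output)
```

View pics/a7.png

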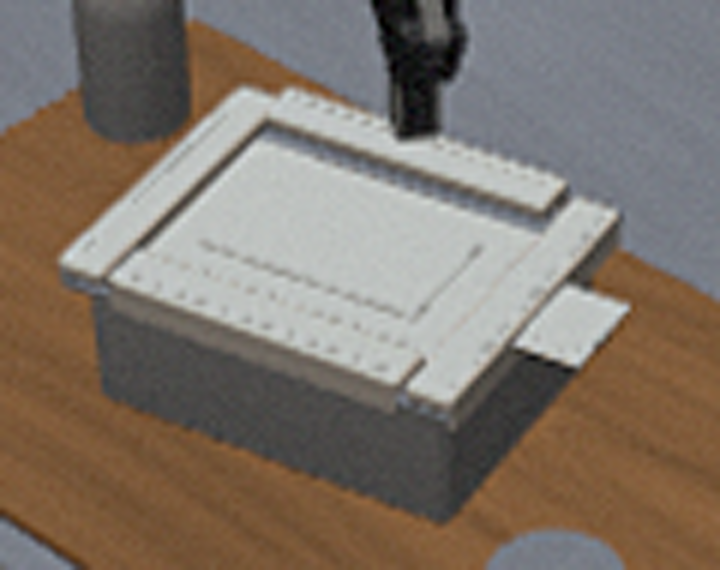

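The tip, at about (418,135), is over the last side's middle.

Emit:
send_rows --pt "1 0 0 -0.05 0" --pt "1 0 0 -0.1 0" --pt "1 0 0 -0.13 0" --pt "1 0 0 -0.155 0" --pt "1 0 0 -0.18 0" --pt "1 0 0 -0.2 0" --pt "1 0 0 -0.2 0"

```text
clock: 13.25
eef_pos: [507.8, -108.2, 95.9]
tool_rot: [0.218, 0.976, 0.0, -0.0]
wrist_force: [-4.8, 1.9, 10.6]
width: 0.2
```

Emit:
send_rows --pt "1 0 0 0.2 0" --pt "1 0 0 0.5 0" --pt "1 0 0 0.9 0" --pt "1 0 0 0.9 0" --pt "1 0 0 0.9 0" --pt "1 0 0 0.9 0"

```text
clock: 14.0
eef_pos: [507.1, -107.9, 165.6]
tool_rot: [0.218, 0.976, 0.0, -0.001]
wrist_force: [-0.2, 0.2, -0.6]
width: -0.1
```

```bash
python3 v.py pics/a8.png; python3 - <<'E'
from h import *
a=cv2.imread('pics/top0.png');b=cap('top')[0];cv2.imwrite('pics/top9.png',b)
a=cv2.imread('pics/scene0.png');b=cap('scene')[0]
cv2.imwrite('pics/diff.png',cv2.absdiff(a,b)*3)
E
```

```text
(no output)
```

View pics/a8.png

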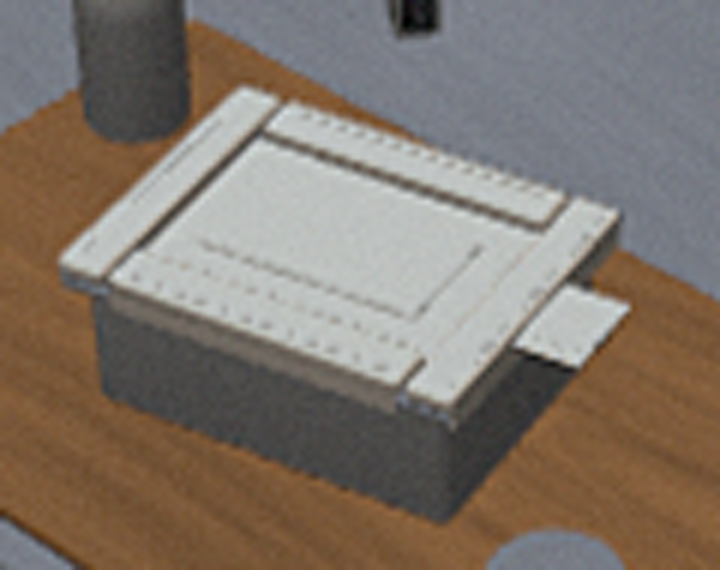

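View pics/diff.png

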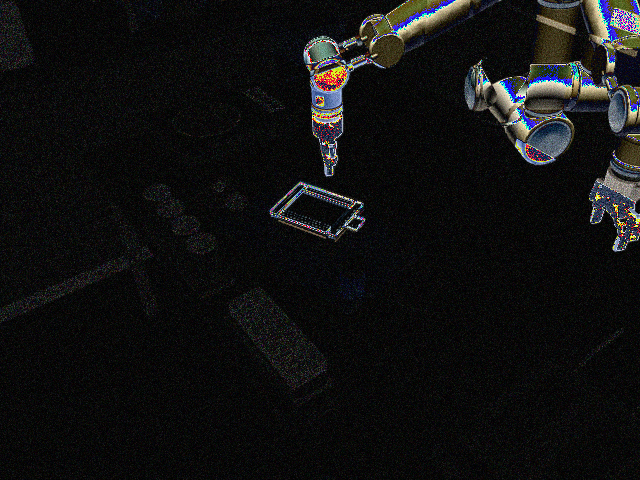

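All four sides are level and down. Apart from the arm, the difference image shows change only in the lid rim and tab. No bystander or pan wall has shifted.

```bash
python3 -c "
from station import manip
print(manip.hand_in())"
```

```text
the job is handed in; nothing more can be done
None
```

I pressed the four lid sides down one after another with the closed fingertips: the tab side, then the far long side, the side opposite the tab, and the near long side. I then raised the arm clear and handed the job in at about 14 s of the 51 s allowed.

- **Sides shut:** each press ended on a firm stop at 95.9–96.0 mm, matching the expected shut height of 96 mm. Vertical force at the stop was 7–11 N. The last close-up shows all four sides level and staying down.
- **Pan and bystanders:** comparing the scene camera's first and last pictures, only the arm, the lid rim and the tab changed. The pan and the other things show no movement. I also saved a last top-camera picture but didn't examine it.

No check failed or disagreed. The two cameras' estimates of where the lid lay differed by about 2 mm, within their calibration. The hand-in reports no verdict, so the result itself is not confirmed.

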